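Set the batch wheel and load the tube loader

ROBOT

A 6-joint arm with a two-finger parallel gripper is mounted at the origin on a cart in front of the work surface, level with it; the furniture and walls round the work are solid. World frame = base frame: x ahead of the robot, y to its left, z up, the work surface at z = 0. Lengths are in m, angles in degrees, forces in N, time in s.
With the tool pointing down it reaches from about 0.375 to 0.9 m from the base axis. Payload 3.1 kg.
Tool frame: the origin (TCP) lies between the finger pads; the fingertips stand 11 mm ahead of it and the grasp point (between the pads) lies 8 mm behind it; z points along the fingers, y is the line along which they close (so a half turn about z gives the same grasp; the last joint's range is limited). The gripper opens to 87 mm and grips with 3 to 60 N. Pads are 19 mm wide; open, the fingers measure 117 mm over their backs; the gripper's body (75 mm by 190 mm) begins 51 mm behind the grasp point.
Start: joints at [-10.227, 30.224, 82.088, -0, 67.689, -10.227], TCP at [0.625, 0, 0.234] pointing down, gripper open.
Joint ranges: [-176.69, 176.69], [-43.24, 126.21], [12.49, 139.97], [-82, 262], [0, 151.66], [-163.58, 163.58]. Speed limits (degrees/s): [159.86, 159.86, 180, 180, 180, 180].

INTERFACE

Orientations are given as a 3x3 rotation matrix whose columns are the frame's x, y, z axes.
In Python, from rig import bot, viewer, workorder, nets gives the robot as it stands. The module is installed in compiled form; this text tells all that it offers.
- The arm moves only by the tool move_arm, never from a script. Its argument "increments" is a list of rows, each a list of 7 numbers: the shift along the tool's x, y, z normalised to -1 to 1, where 1 is 0.3 m, then the turn, a rotation vector about the tool's x, y, z normalised to -1 to 1, where 1 is pi rad, then the opening, from 0 (shut) to 1 (fully open). In form: [[tx, ty, tz, wx, wy, wz, grip], ...]. A call has 1 to 10 rows; each row is the pose to reach, as a shift and turn from the pose commanded when the call began, along the tool's axes at that moment, turning the shorter way round; what a row does not reach only later rows make up. A row lasts 1/12 s, in which the tool goes at most 41.7 mm and 7.16 degrees, less where a joint would pass 70% of its speed; a pose out of reach is approached as far as the arm can. A call with a number of a shift or a turn outside -1 to 1 is refused whole. A call with a gripper value outside its range is refused whole. The fingers move at their own pace and stop on an object; the grip force is fixed at half the most. Time passes only in rows, so rows that repeat a pose let the fingers close. It gives the time, the measured TCP pose, the force, the opening and the grip force at its end, in the units of the state.
- bot.read_state(): the state, without advancing time (a new reading comes with each control period).
- viewer.capture(name): name is "scene" or "side" or "wrist"; returns a dict with "image" (420x560x3 uint8, blue, green, red), "K" (3x3 intrinsics, pixels), "eye" and "orientation" of the camera in the world. Camera axes: x right, y up, looking along -z (the intrinsics and any distortion apply to the point x, -y, -z); pixel columns grow to the right and rows downward; lengths in m; the calibration is good to about 2 mm. A picture is of the moment at which its call begins. There is no depth.
- workorder.hand_in(): hands the job in; it is judged then, once.
Trained networks look in the newest picture that a camera, given by its name, has taken for a name from the list of things; names that differ only in an ending like _2 or _b are one class to them, and where a whole thing is asked for, a point or a joint stands for the part that bears it (a point fixed in the world has none). Each returns a list of dicts, best first, with "conf" (0 to 1); they miss things now and then, are a little off and sometimes report something else, mostly with a low value. They report only what shows in the picture. A call takes as long as a camera call.
- nets.find_in(camera, thing): "location" ([column, row] in pixels, amid what is visible of it).
The state is a dict: "time_s": time; "joint_positions": joint angles; "qvel": joint speeds; "tau": joint torques, N m; "position": TCP position; "tcp_rot": TCP orientation; "force": force on the tool from outside, world axes, zero at the start; "moment": the same for the moment, N m; "opening": opening from 0.0 (shut) to 1.0 (fully open); "grasp_force": force on a finger pad.
Only numpy, scipy, OpenCV 4.12 (cv2) and the standard library are available. Lean on these libraries where they do the work, as an engineer would, in place of code of your own. Each camera call takes 0.05 s, during which the arm holds its last target. There are 200 camera calls.

TASK

Turn the star wheel of the tube loader until the number 6 stands in its small window, and only then pick up the tray and tip all four tubes over the low left side into the hopper, gently, from close above its edge. Set the empty tray back down upright on the worktop clear of the loader, leaving the 6 in the window and the other things on the bench where they are.

Things in the scene. Friction and masses are not known exactly. Their poses are not given: they have to be found in the camera images.
- loader: white bench tube loader, fixed, 156 (x) x 205 (y) x 195 mm tall. Origin: centre of its base, at worktop height; x away from its front (the window side), y left, z up. From right to left: star wheel in the plane y -108 mm; arched hood over the number drum, y -70 to -26, x -53 to 53, top z 153; open sheet-metal hopper, y -26 to 86
- hopper_mid (a point): a point in the middle of the hopper, 70 mm above the worktop; axes as loader. Inside the hopper measures 142 (x) by 106 mm (y), floor 40 to 60 mm high; tubes fit it lying along x. Wall tops: left 103, front and back 121 (151 near the hood), right 153 mm
- hopper_rim (a point): middle of the top edge of the hopper's low left wall, the loading side, 103 mm above the worktop; axes as loader
- star_hub (a point): centre of the star wheel, on the drum's axle (along y of the loader), 100 mm up; axes as loader, they do not turn. Five steel spokes 72 degrees apart, 10 mm thick, each with a round black hand grip 15 mm thick from 50 to 96 mm off the axle (hub radius 21 mm). 30 mm clear between the grips and the hood. Wheel and drum are one piece
- window_mid (a point): centre of the number window in the hood, 27 mm wide, facing forward and up; the 18 mm tall numeral between its two index ridges is the number set
- batch_drum (a joint): turn of drum and star wheel, rad; number in the window = value / 0.6283 (0 to 9, stops at both ends). Grows as the wheel's top is pulled to the front (-x); moving a spoke to the next spoke's place adds 2. At even numbers one spoke stands straight up, at odd ones two lean 36 degrees to front and back. Click stops, about 0.12 N m, hold it and draw it to the nearest number when let go
- tray_grip (a point): middle of the tray's upright grip plate, 86 mm above its underside. Frame: x to the pouring lip, y along the lip, z up. Plate 12 mm thick (x), 60 wide (y), from 44 to 110 mm above the underside, on the back wall. White plastic tray, loose, 135 x 132 mm, side walls 36 mm high, 0.13 to 0.25 kg empty
- tray_lip (a point): middle of the tray's pouring edge, 126 mm in x from tray_grip and 16 mm above the underside; axes as tray_grip. The low lip slopes up outwards at 20 degrees
- tube_1_mid (a point): centre of sample tube 1: capped blood tube 108 mm long, 12 mm thick with an 18 mm pink cap, z along the tube to the cap; 12 g. It lies in the tray along the tray's y. The four tubes are alike.
- tube_2_mid (a point): centre of sample tube 2: capped blood tube 108 mm long, 12 mm thick with an 18 mm pink cap, z along the tube to the cap; 12 g. It lies in the tray along the tray's y. The four tubes are alike.
- tube_3_mid (a point): centre of sample tube 3: capped blood tube 108 mm long, 12 mm thick with an 18 mm pink cap, z along the tube to the cap; 12 g. It lies in the tray along the tray's y. The four tubes are alike.
- tube_4_mid (a point): centre of sample tube 4: capped blood tube 108 mm long, 12 mm thick with an 18 mm pink cap, z along the tube to the cap; 12 g. It lies in the tray along the tray's y. The four tubes are alike.
- timer: small white bench timer, 58 x 66 x 19 mm, lying left of the tray; origin at the centre of its underside; not part of the job
- sample_cup: sample cup with a red lid, 64 mm across, 66 mm tall, standing behind the loader; origin at the centre of its underside; not part of the job
- tray: the same tray; origin at the centre of its underside, 46 mm in x before the grip plate and 86 mm below tray_grip; axes as tray_grip
- tube_1: the same tube as tube_1_mid; origin at its rounded lower end
- tube_2: the same tube as tube_2_mid; origin at its rounded lower end
- tube_3: the same tube as tube_3_mid; origin at its rounded lower end
- tube_4: the same tube as tube_4_mid; origin at its rounded lower end

How it is judged:
By the outcome, as a careful person would: the job done as asked, in the order asked, and still so for the second after the job is handed in, with the robot touching nothing.
It also fails if it takes over 72 s, if anything falls off the work surface, if the arm or the gripper's body presses on something with over 40 N, if the wrist force passes 120 N, or if a joint passes its speed limit or range.

## Working session

There is one attempt and no reset: what is moved stays moved. The work goes in short steps, Python scripts to look and compute and a tool call to move; the robot and the scene stay as the last step left them, time stands still between calls to the robot, and variables do not carry over. Pictures are saved under pics/ and viewed, at most 10 in all, crops included, and the job is handed in when it is done.

Besides the shell and the picture viewer there is one more tool, called by a JSON object that holds its "method" and its "body", one argument or row to a line. move_arm: Moves the arm, as the interface text tells. Its arguments: {"type":"object","properties":{"increments":{"type":"array"}},"required":["increments"]}

```bash
mkdir -p pics; cat > h.py <<'E'
import numpy as np, cv2, json
from rig import bot, viewer, workorder, nets
def cap(n,f=None):
    c=viewer.capture(n)
    if f: cv2.imwrite('pics/'+f+'.png',c['image'])
    return c
def ray(c,p):
    K=np.array(c['K']);R=np.array(c['orientation']);d=np.linalg.inv(K)@[p[0],p[1],1]
    d=R@(d*[1,-1,-1]);return np.array(c['eye']),d/np.linalg.norm(d)
def tri(l):
    A=0;b=0
    for c,p in l:
        o,d=ray(c,p);M=np.eye(3)-np.outer(d,d);A=A+M;b=b+M@o
    return np.linalg.solve(A,b)
def atz(c,p,z):
    o,d=ray(c,p);return o+d*(z-o[2])/d[2]
def proj(c,X):
    R=np.array(c['orientation']);v=R.T@(np.array(X)-c['eye'])*[1,-1,-1];u=np.array(c['K'])@v;return u[:2]/u[2]
E
python3 - <<'E'
from h import *
C={n:cap(n,n+'0') for n in ['scene','side','wrist']}
for n,c in C.items(): print(n,np.round(c['eye'],3),np.round(c['orientation'],2).tolist(),c['K'][0][0])
for t in ['loader','hopper_mid','hopper_rim','star_hub','window_mid','tray_grip','tray_lip','tray','tube_1_mid','timer','sample_cup']:
    for n in C:
        print(t,n,[(np.round(r['location']).tolist(),round(r['conf'],2)) for r in nets.find_in(n,t)][:4])
E
```

```text
scene [0.054 0.666 0.803] [[-0.52, 0.66, -0.54], [-0.85, -0.41, 0.33], [-0.0, 0.63, 0.78]] 473.1512861648516
side [0.488 1.142 0.681] [[-1.0, 0.07, -0.07], [-0.1, -0.6, 0.79], [0.01, 0.8, 0.6]] 442.59149749823456
wrist [0.625 0.082 0.383] [[1.0, 0.0, 0.0], [-0.0, 0.96, 0.29], [-0.0, -0.29, 0.96]] 368.3733957977112
loader scene [([349.0, 186.0], 0.73)]
loader side [([311.0, 177.0], 0.73)]
loader wrist [([142.0, 46.0], 0.58)]
hopper_mid scene [([351.0, 184.0], 0.98), ([248.0, 255.0], 0.66)]
hopper_mid side [([310.0, 178.0], 0.87), ([308.0, 134.0], 0.61)]
hopper_mid wrist [([140.0, 49.0], 0.74)]
hopper_rim scene [([350.0, 185.0], 0.63), ([256.0, 259.0], 0.44), ([248.0, 252.0], 0.29)]
hopper_rim side [([310.0, 178.0], 0.78)]
hopper_rim wrist [([144.0, 47.0], 0.84)]
star_hub scene [([347.0, 189.0], 0.65), ([249.0, 252.0], 0.34)]
star_hub side [([309.0, 177.0], 0.63)]
star_hub wrist [([145.0, 52.0], 0.92)]
window_mid scene [([253.0, 255.0], 0.74), ([258.0, 266.0], 0.69), ([348.0, 189.0], 0.56)]
window_mid side [([310.0, 179.0], 0.65), ([326.0, 265.0], 0.37)]
window_mid wrist [([146.0, 54.0], 0.64)]
tray_grip scene [([253.0, 264.0], 0.89)]
tray_grip side [([316.0, 259.0], 0.89), ([309.0, 181.0], 0.39)]
tray_grip wrist []
tray_lip scene [([254.0, 249.0], 0.74)]
tray_lip side [([315.0, 258.0], 0.57), ([309.0, 180.0], 0.31)]
tray_lip wrist []
tray scene [([252.0, 255.0], 0.68), ([190.0, 328.0], 0.61), ([350.0, 185.0], 0.23)]
tray side [([315.0, 260.0], 0.68)]
tray wrist []
tube_1_mid scene [([250.0, 257.0], 0.82)]
tube_1_mid side [([242.0, 196.0], 0.26), ([328.0, 261.0], 0.24)]
tube_1_mid wrist [([141.0, 50.0], 0.72)]
timer scene [([189.0, 332.0], 0.66), ([252.0, 283.0], 0.63)]
timer side [([335.0, 326.0], 0.98)]
timer wrist []
sample_cup scene [([282.0, 165.0], 0.75), ([255.0, 282.0], 0.26)]
sample_cup side [([244.0, 196.0], 0.91), ([320.0, 260.0], 0.2)]
sample_cup wrist []
```

```bash
cd pics; ls; python3 -c "
import cv2,numpy as np
a=[cv2.imread(n+'0.png') for n in ['scene','side']]
cv2.imwrite('a.png',cv2.resize(np.hstack(a),(800,300)))"
```

```text
scene0.png
side0.png
wrist0.png
```

View pics/scene0.png

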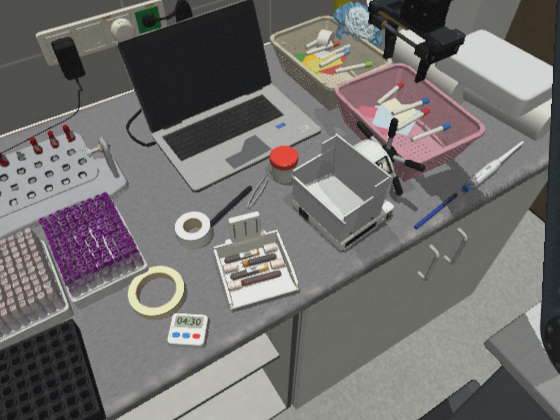

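View pics/side0.png

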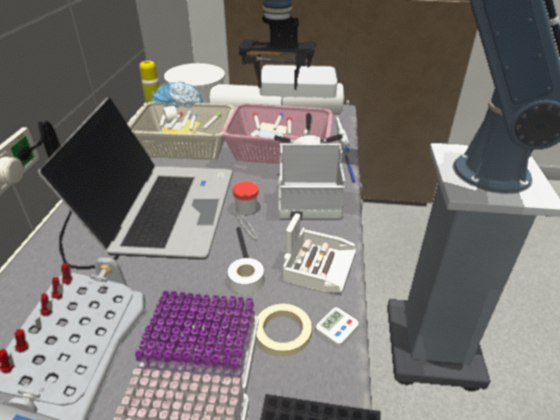

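The scene view shows the loader at (345,190) with its star wheel on the far right next to the pink basket, the tray at (255,265) with its grip plate at (244,225), the timer at (188,330) and the cup at (284,165). In the side view the loader is at (310,180) and the tray at (318,260). I'll enlarge both.

```bash
python3 - <<'E'
import cv2,numpy as np
a=cv2.imread('pics/scene0.png')[110:310,200:440]
b=cv2.imread('pics/side0.png')[120:300,230:380]
a=cv2.resize(a,None,fx=3.3,fy=3,interpolation=3); 
cv2.imwrite('pics/c1.png',a)
b=cv2.resize(b,None,fx=3.3,fy=3.3,interpolation=3)
cv2.imwrite('pics/c2.png',b); print(a.shape,b.shape)
E
```

```text
(600, 792, 3) (594, 495, 3)
```

View pics/c1.png

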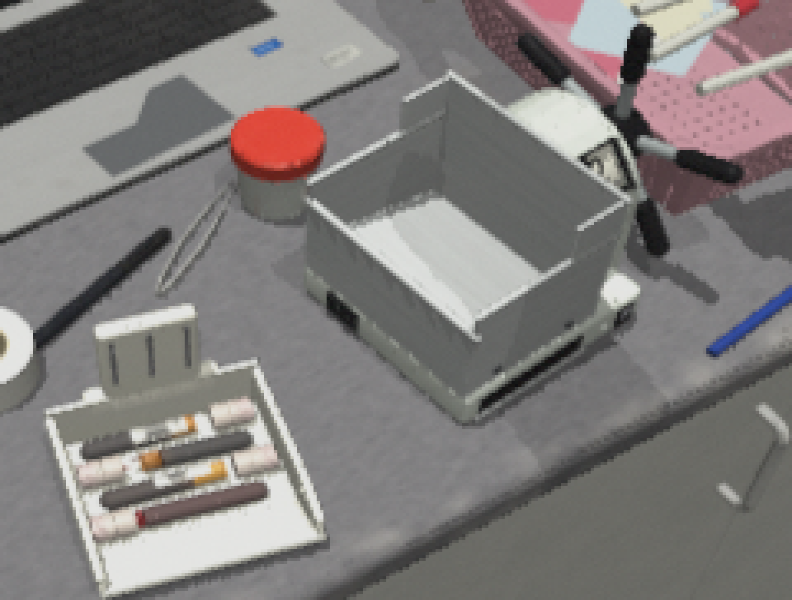

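View pics/c2.png

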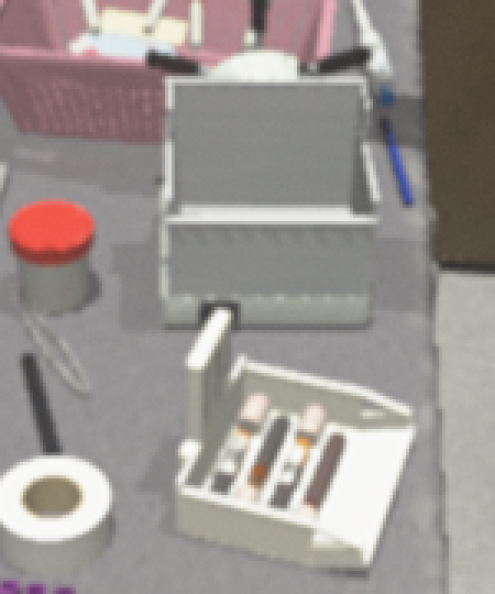

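The crops show the hopper corners, the tray's plate and lip corners, and one spoke straight up, so the number is even. I'll triangulate these.

```bash
python3 - <<'E'
from h import *
S=cap('scene');D=cap('side')
s=lambda u,v:(200+u/3.3-.35,110+v/3-.35); d=lambda u,v:(230+u/3.3-.35,120+v/3.3-.35)
P={'LB':((310,200),(165,218)),'LF':((475,334),(378,218)),'RB':((450,73),(170,80)),'RF':((632,197),(363,80)),
'gripFar':((193,308),(228,308)),'gripNear':((97,320),(194,355)),'lipNear':((105,592),(367,562)),'lipFar':((325,540),(413,408)),
'spokeUp':((640,28),None)}
for k,(a,b) in P.items():
    if b:
        X=tri([(S,s(*a)),(D,d(*b))]);print(k,np.round(X,3),np.round(proj(S,X)-s(*a),1),np.round(proj(D,X)-d(*b),1))
for t in ['timer','sample_cup']:
    l=[]
    for n,c in (('scene',S),('side',D)): l.append((c,nets.find_in(n,t)[0]['location']))
    print(t,tri(l))
print(bot.read_state()['tcp_rot'])
E
```

```text
LB [0.585 0.293 0.1  ] [ 0.  -0.1] [0.  0.1]
LF [0.436 0.28  0.105] [-0.   0.9] [-0.5 -0.6]
RB [0.594 0.187 0.153] [-0.   0.9] [-0.4 -0.6]
RF [0.451 0.164 0.15 ] [-0.   0.7] [-0.3 -0.5]
gripFar [0.532 0.407 0.113] [-0.   0.6] [-0.3 -0.4]
gripNear [0.549 0.458 0.116] [-0.   1.1] [-0.6 -0.8]
lipNear [0.435 0.523 0.016] [-0.1  0.7] [-0.4 -0.5]
lipFar [0.402 0.4   0.028] [ 0.1 -3. ] [1.7 1.9]
timer [ 0.44395176  0.60324544 -0.00205138]
sample_cup [0.68050715 0.25547754 0.03272168]
[[ 1.62179450e-06  1.00000000e+00 -2.85832735e-05]
 [ 1.00000000e+00 -1.62134545e-06  1.57104889e-05]
 [ 1.57104425e-05 -2.85832990e-05 -9.99999999e-01]]
```

{"method": "move_arm", "body": {
  "increments": [
    [0.433,-0.217,-0.353,0,0,-0.36,0],
    [0.433,-0.217,-0.353,0,0,-0.36,0],
    [0.433,-0.217,-0.353,0,0,-0.36,0],
    [0.433,-0.217,-0.353,0,0,-0.36,0],
    [0.433,-0.217,-0.353,0,0,-0.36,0],
    [0.433,-0.217,-0.353,0,0,-0.36,0],
    [0.433,-0.217,-0.353,0,0,-0.36,0],
    [0.433,-0.217,-0.353,0,0,-0.36,0],
    [0.433,-0.217,-0.353,0,0,-0.36,0],
    [0.433,-0.217,-0.353,0,0,-0.36,0]
  ]
}}

```text
time_s: 2.93
position: [0.5597, 0.1301, 0.3396]
tcp_rot: [[-0.906, 0.423, 0.0], [0.423, 0.906, -0.0], [-0.0, 0.0, -1.0]]
force: [-1.2, -0.0, 0.4]
opening: 0.323
grasp_force: 0.0
```

{"method": "move_arm", "body": {
  "increments": [
    [0,0,0,0,0,-0.176,0],
    [0,0,0,0,0,-0.176,0],
    [0,0,0,0,0,-0.176,0],
    [0,0,0,0,0,-0.176,0],
    [0,0,0,0,0,-0.176,0],
    [0,0,0,0,0,-0.176,0]
  ]
}}

```text
time_s: 3.43
position: [0.5599, 0.1299, 0.3394]
tcp_rot: [[-0.994, -0.111, -0.0], [-0.111, 0.994, 0.0], [0.0, 0.0, -1.0]]
force: [0.3, 0.4, -0.0]
opening: 0.007
grasp_force: 0.0
```

```bash
python3 - <<'E'
from h import *
c=cap('wrist');st=bot.read_state();print(st['time_s'],st['position'],np.round(st['tcp_rot'],3),np.round(st['joint_positions'],1))
O=np.array([.520,.201,0]);y=np.radians(6.5);R=np.array([[np.cos(y),-np.sin(y),0],[np.sin(y),np.cos(y),0],[0,0,1]])
im=cv2.resize(c['image'],None,fx=1.42,fy=1.42,interpolation=3)
for p in [(0,-.108,.1),(-.053,-.048,.1),(0,-.108,.196),(-.071,.086,.103),(-.071,-.026,.153),(.071,-.026,.153),(.071,.086,.103)]:
    q=proj(c,O+R@np.array(p))*1.42;print(p,np.round(q));cv2.circle(im,tuple(int(v) for v in q),4,(0,0,255),1)
cv2.imwrite('pics/w1.png',im)
E
```

```text
3.4833 [0.55986088 0.12990474 0.33941268] [[-0.994 -0.109 -0.   ]
 [-0.109  0.994  0.   ]
 [ 0.     0.    -1.   ]] [  1.9  20.3  81.5   0.   78.2 -94.3]
(0, -0.108, 0.1) [352. 201.]
(-0.053, -0.048, 0.1) [434. 126.]
(0, -0.108, 0.196) [338. 223.]
(-0.071, 0.086, 0.103) [628.  98.]
(-0.071, -0.026, 0.153) [477.  94.]
(0.071, -0.026, 0.153) [468. 316.]
(0.071, 0.086, 0.103) [605. 294.]
```

View pics/w1.png

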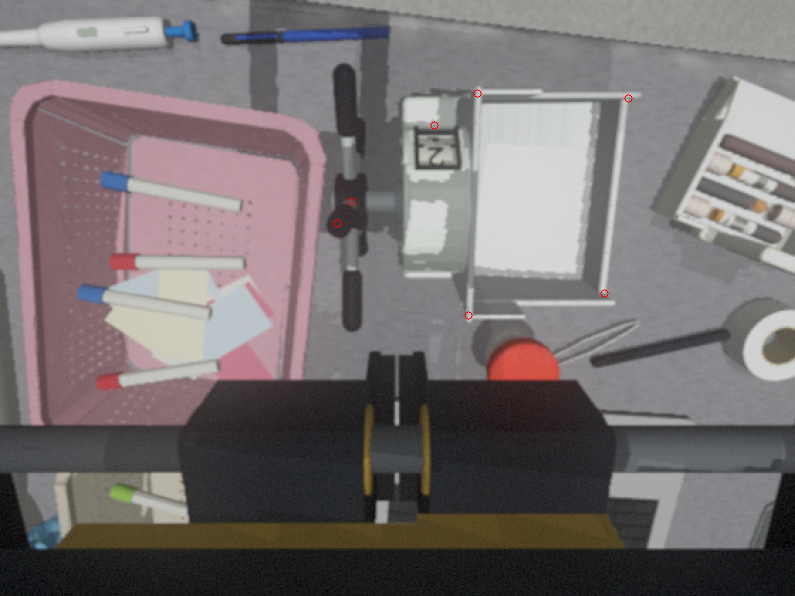

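The wrist view shows the window at (437,150) reading what looks like a 2, one spoke up at (340,222), and reprojected loader points that match. Next I move behind the top spoke.

{"method": "move_arm", "body": {
  "increments": [
    [0.013,-0.108,0.0,0,0,0,0],
    [0.013,-0.108,0.13,0,0,0,0],
    [0.013,-0.108,0.26,0,0,0,0],
    [0.013,-0.108,0.39,0,0,0,0],
    [0.013,-0.108,0.52,0,0,0,0],
    [0.013,-0.108,0.52,0,0,0,0],
    [0.013,-0.108,0.52,0,0,0,0]
  ]
}}

```text
time_s: 4.07
position: [0.5584, 0.0973, 0.182]
tcp_rot: [[-0.994, -0.111, -0.005], [-0.111, 0.994, 0.0], [0.005, 0.001, -1.0]]
force: [0.4, 0.2, 0.6]
opening: 0.005
grasp_force: 0.0
```

{"method": "move_arm", "body": {
  "increments": [
    [0.033,0,0,0,0,0,0],
    [0.055,0,0,0,0,0,0],
    [0.075,0,0,0,0,0,0],
    [0.097,0,0.002,0,0,0,0],
    [0.117,0,0.006,0,0,0,0],
    [0.138,0,0.012,0,0,0,0],
    [0.157,0,0.02,0,0,0,0],
    [0.176,0,0.03,0,0,0,0],
    [0.194,0,0.04,0,0,0,0],
    [0.21,0,0.053,0,0,0,0]
  ]
}}

```text
time_s: 4.9
position: [0.4968, 0.0902, 0.1674]
tcp_rot: [[-0.994, -0.113, 0.001], [-0.113, 0.994, 0.0], [-0.001, 0.0, -1.0]]
force: [0.2, 1.0, 2.8]
opening: 0.001
grasp_force: 1.2
```

{"method": "move_arm", "body": {
  "increments": [
    [0.016,0,0.014,0,0,0,0],
    [0.03,0,0.029,0,0,0,0],
    [0.044,0,0.045,0,0,0,0],
    [0.055,0,0.063,0,0,0,0],
    [0.062,0,0.075,0,0,0,0],
    [0.062,0,0.075,0,0,0,0],
    [0.062,0,0.075,0,0,0,0]
  ]
}}

```text
time_s: 5.48
position: [0.4783, 0.0881, 0.1446]
tcp_rot: [[-0.994, -0.113, -0.001], [-0.113, 0.994, 0.0], [0.001, 0.0, -1.0]]
force: [-0.4, 0.4, 0.7]
opening: 0.007
grasp_force: 0.0
```

```bash
python3 - <<'E'
from h import *
c=cap('scene');w=cap('wrist');st=bot.read_state();print(st['position'],st['force'])
a=cv2.resize(c['image'][100:230,320:460],None,fx=3,fy=3,interpolation=3)
O=np.array([.520,.201,0]);y=np.radians(6.5);R=np.array([[np.cos(y),-np.sin(y),0],[np.sin(y),np.cos(y),0],[0,0,1]])
q=proj(w,O+R@np.array([-.04,-.048,.13])).astype(int);print(q)
im=w['image'];im=im[max(0,q[1]-60):q[1]+70,max(0,q[0]-80):q[0]+60]
b=cv2.resize(cv2.rotate(im,cv2.ROTATE_180),(372,390),interpolation=3)
cv2.imwrite('pics/w2.png',np.hstack([a,b]))
E
```

```text
[0.47902025 0.08805898 0.14510163] [-0.41798073  0.00794651  0.7760627 ]
[396 288]
```

View pics/w2.png

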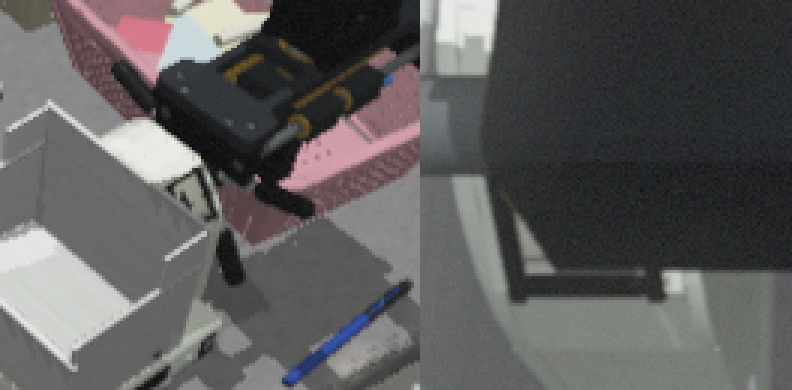

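The scene crop shows the spoke now forward and a 4-like numeral in the window. I repeat the push.

{"method": "move_arm", "body": {
  "increments": [
    [0,0,-0.13,0,0,0,0],
    [0,0,-0.26,0,0,0,0],
    [0,0,-0.33,0,0,0,0],
    [-0.13,0,-0.33,0,0,0,0],
    [-0.267,0,-0.33,0,0,0,0],
    [-0.267,0,-0.33,0,0,0,0],
    [-0.267,0,-0.23,0,0,0,0],
    [-0.267,0,-0.127,0,0,0,0],
    [-0.267,0,-0.127,0,0,0,0],
    [-0.267,0,-0.127,0,0,0,0]
  ]
}}

```text
time_s: 6.42
position: [0.5569, 0.0971, 0.182]
tcp_rot: [[-0.994, -0.113, -0.004], [-0.113, 0.994, 0.0], [0.004, 0.001, -1.0]]
force: [-0.3, -0.2, 0.1]
opening: 0.006
grasp_force: 0.0
```

{"method": "move_arm", "body": {
  "increments": [
    [0.033,0,0,0,0,0,0],
    [0.055,0,0,0,0,0,0],
    [0.075,0,0,0,0,0,0],
    [0.097,0,0.002,0,0,0,0],
    [0.117,0,0.006,0,0,0,0],
    [0.138,0,0.012,0,0,0,0],
    [0.157,0,0.02,0,0,0,0],
    [0.176,0,0.03,0,0,0,0],
    [0.194,0,0.04,0,0,0,0],
    [0.21,0,0.053,0,0,0,0]
  ]
}}

```text
time_s: 7.25
position: [0.4955, 0.09, 0.1672]
tcp_rot: [[-0.994, -0.113, 0.001], [-0.113, 0.994, 0.0], [-0.001, 0.0, -1.0]]
force: [0.5, 0.6, 2.8]
opening: 0.006
grasp_force: 1.2
```

{"method": "move_arm", "body": {
  "increments": [
    [0.016,0,0.014,0,0,0,0],
    [0.03,0,0.029,0,0,0,0],
    [0.044,0,0.045,0,0,0,0],
    [0.055,0,0.063,0,0,0,0],
    [0.062,0,0.075,0,0,0,0],
    [0.062,0,0.075,0,0,0,0],
    [0.062,0,0.075,0,0,0,0]
  ]
}}

```text
time_s: 7.83
position: [0.4768, 0.0879, 0.1443]
tcp_rot: [[-0.994, -0.113, -0.001], [-0.113, 0.994, 0.0], [0.001, 0.0, -1.0]]
force: [-0.2, -0.3, -0.0]
opening: 0.005
grasp_force: 0.0
```

{"method": "move_arm", "body": {
  "increments": [
    [0,0,-0.13,0,0,0,0],
    [0,0,-0.26,0,0,0,0],
    [0,0,-0.39,0,0,0,0],
    [-0.13,0,-0.52,0,0,0,0],
    [-0.267,0,-0.65,0,0,0,0],
    [-0.267,0.1,-0.65,0,0,0,0],
    [-0.267,0.1,-0.65,0,0,0,0.5],
    [-0.267,0.1,-0.65,0,0,0,0.5]
  ]
}}

```text
time_s: 8.5
position: [0.5546, 0.1278, 0.3411]
tcp_rot: [[-0.993, -0.115, 0.004], [-0.115, 0.993, 0.0], [-0.004, -0.0, -1.0]]
force: [-0.1, -0.6, -1.1]
opening: 0.083
grasp_force: 0.0
```

```bash
python3 - <<'E'
from h import *
w=cap('wrist');st=bot.read_state();print(st['time_s'],st['position'],st['force'])
O=np.array([.520,.201,0]);y=np.radians(6.5);R=np.array([[np.cos(y),-np.sin(y),0],[np.sin(y),np.cos(y),0],[0,0,1]])
q=proj(w,O+R@np.array([-.03,-.07,.13])).astype(int);print(q)
im=w['image'];im=im[max(0,q[1]-70):q[1]+70,max(0,q[0]-100):q[0]+100]
im=cv2.rotate(im,cv2.ROTATE_180)
cv2.imwrite('pics/w3.png',cv2.resize(im,None,fx=3.5,fy=3.5,interpolation=3))
E
```

```text
8.55 [0.5529085  0.12712825 0.33958613] [-0.03188452 -0.49718626 -0.73559606]
[285 118]
```

View pics/w3.png

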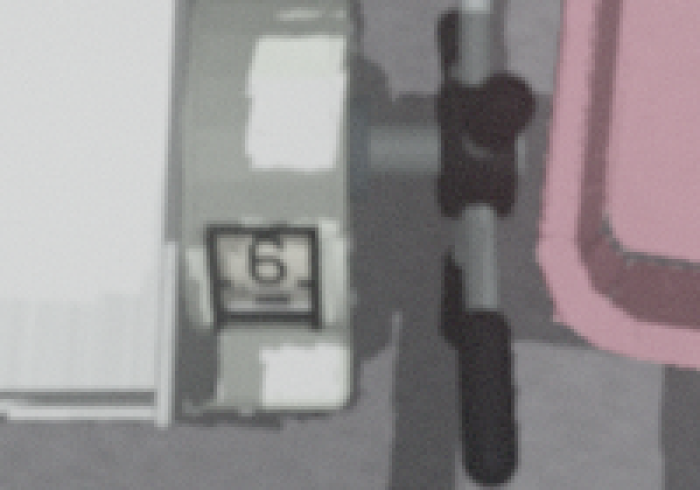

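The window reads 6 at (265,258) in the crop. Next I go above the tray grip, turned to close along the tray's x.

{"method": "move_arm", "body": {
  "increments": [
    [-0.074,1.0,0.1,0,0,0.39,0.6],
    [-0.074,1.0,0.1,0,0,0.39,0.6],
    [-0.074,1.0,0.1,0,0,0.39,0.6],
    [-0.074,1.0,0.1,0,0,0.39,0.6],
    [-0.074,1.0,0.1,0,0,0.39,0.6],
    [-0.074,1.0,0.1,0,0,0.39,0.6],
    [-0.074,1.0,0.1,0,0,0.39,0.6],
    [-0.074,1.0,0.1,0,0,0.39,0.6],
    [-0.074,1.0,0.1,0,0,0.39,0.6],
    [-0.074,1.0,0.1,0,0,0.39,0.6]
  ]
}}

```text
time_s: 9.38
position: [0.5395, 0.4278, 0.3069]
tcp_rot: [[-0.452, 0.892, -0.005], [0.892, 0.452, -0.003], [-0.001, -0.005, -1.0]]
force: [0.3, -0.0, -1.1]
opening: 0.597
grasp_force: 0.0
```

{"method": "move_arm", "body": {
  "increments": [
    [0,0,0.1,0,0,0.224,0.6],
    [0,0,0.1,0,0,0.224,0.6],
    [0,0,0.1,0,0,0.224,0.6],
    [0,0,0.1,0,0,0.224,0.6],
    [0,0,0.1,0,0,0.224,0.6],
    [0,0,0.1,0,0,0.224,0.6],
    [0,0,0.1,0,0,0.224,0.6],
    [0,0,0.1,0,0,0.224,0.6]
  ]
}}

```text
time_s: 10.05
position: [0.5407, 0.4261, 0.2784]
tcp_rot: [[0.228, 0.974, -0.003], [0.974, -0.228, -0.002], [-0.002, -0.002, -1.0]]
force: [-1.3, -0.1, -0.2]
opening: 0.597
grasp_force: 0.0
```

```bash
python3 - <<'E'
from h import *
c=cap('wrist');st=bot.read_state();print(st['time_s'],st['position'],np.round(st['tcp_rot'],3),np.round(st['joint_positions'],1),st['opening'])
im=cv2.resize(c['image'],None,fx=1.42,fy=1.42,interpolation=3)
y=np.radians(166.3);ex=np.array([np.cos(y),np.sin(y),0]);ey=np.array([-np.sin(y),np.cos(y),0])
G=np.array([.5405,.4325,0])
for a,b,z in [(-.006,-.03,.11),(-.006,.03,.11),(.006,-.03,.11),(.006,.03,.11),(.126,.066,.016),(.126,-.066,.016)]:
    q=proj(c,G+a*ex+b*ey+[0,0,z])*1.42;print(a,b,np.round(q,1));cv2.circle(im,tuple(int(v) for v in q),4,(0,0,255),1)
cv2.imwrite('pics/w4.png',im)
E
```

```text
10.1 [0.54088077 0.42636466 0.27867256] [[ 0.228  0.974 -0.002]
 [ 0.974 -0.228 -0.001]
 [-0.002 -0.002 -1.   ]] [29.  33.1 68.9 -0.  78.1 42.1] 0.5982399005511131
-0.006 -0.03 [403.4 210. ]
-0.006 0.03 [402.2 303.7]
0.006 -0.03 [383.7 209.8]
0.006 0.03 [383.5 303.5]
0.126 0.066 [242.1 307.7]
0.126 -0.066 [228.5 142.8]
```

View pics/w4.png

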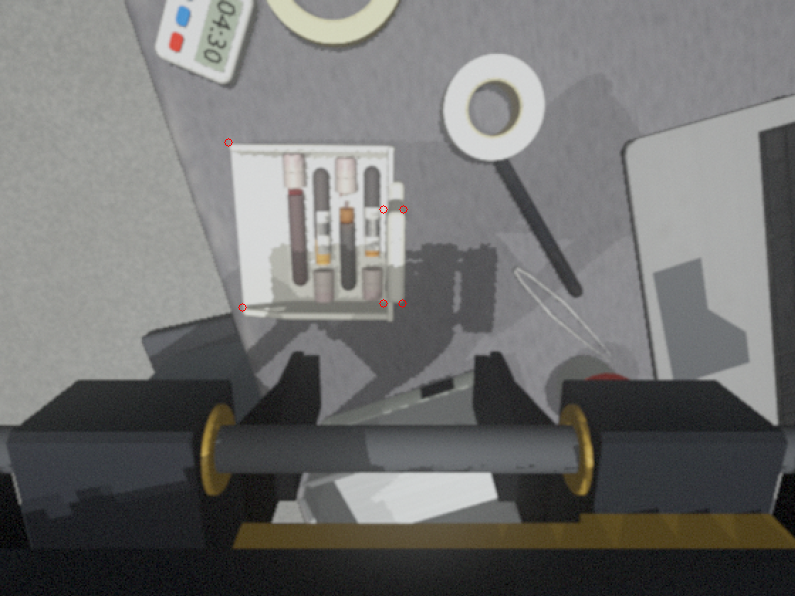

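The tray projections match within about 4 mm, with the plate centred at about (397,256) under the TCP line. I descend, grip and lift.

{"method": "move_arm", "body": {
  "increments": [
    [0.005,0,0.13,0,0,0,0.6],
    [0.005,0,0.26,0,0,0,0.6],
    [0.005,0,0.39,0,0,0,0.6],
    [0.005,0,0.52,0,0,0,0.6],
    [0.005,0,0.62,0,0,0,0.6],
    [0.005,0,0.67,0,0,0,0.6],
    [0.005,0,0.67,0,0,0,0.4],
    [0.005,0,0.67,0,0,0,0.3],
    [0.005,0,0.67,0,0,0,0.2],
    [0.005,0,0.67,0,0,0,0]
  ]
}}

```text
time_s: 10.93
position: [0.5432, 0.4296, 0.081]
tcp_rot: [[0.229, 0.974, 0.004], [0.974, -0.229, 0.002], [0.003, 0.003, -1.0]]
force: [0.3, 0.8, 0.0]
opening: 0.378
grasp_force: 0.0
```

{"method": "move_arm", "body": {
  "increments": [
    [0,0,0,0,0,0,0],
    [0,0,0,0,0,0,0],
    [0,0,0,0,0,0,0],
    [0,0,0,0,0,0,0],
    [0,0,0,0,0,0,0]
  ]
}}

```text
time_s: 11.35
position: [0.5409, 0.4294, 0.08]
tcp_rot: [[0.23, 0.973, -0.001], [0.973, -0.23, 0.001], [0.001, -0.002, -1.0]]
force: [-2.5, 1.6, 5.1]
opening: 0.133
grasp_force: 29.9
```

{"method": "move_arm", "body": {
  "increments": [
    [0,0,-0.03,0,0,0,0],
    [0,0,-0.08,0,0,0,0],
    [0,0,-0.15,0,0,0,0],
    [0,0,-0.23,0,0,0,0],
    [0,0,-0.32,0,0,0,0],
    [0,0,-0.41,0,0,0,0],
    [0,0,-0.5,0,0,0,0],
    [0,0,-0.58,0,0,0,0],
    [0,0,-0.64,0,0,0,0],
    [0,0,-0.67,0,0,0,0]
  ]
}}

```text
time_s: 12.18
position: [0.5431, 0.4292, 0.2834]
tcp_rot: [[0.229, 0.973, 0.005], [0.973, -0.229, 0.002], [0.003, 0.005, -1.0]]
force: [0.1, 0.5, -1.5]
opening: 0.135
grasp_force: 30.0
```

```bash
python3 - <<'E'
from h import *
s=cap('side','side1');st=bot.read_state();print(st['time_s'],st['position'],np.round(st['tcp_rot'],3),st['force'],st['moment'],st['grasp_force'])
E
```

```text
12.2333 [0.5433667  0.42944792 0.28407528] [[ 0.229  0.973  0.006]
 [ 0.973 -0.229  0.003]
 [ 0.004  0.006 -1.   ]] [-0.26402564 -0.57108836 -1.01484418] [-0.02094871 -0.05475833  0.00125248] 29.97230945387855
```

{"method": "move_arm", "body": {
  "increments": [
    [-0.01,-0.01,0,0,0,-0.015,0],
    [-0.02,-0.02,0,0,0,-0.04,0],
    [-0.04,-0.035,0,0,0,-0.07,0],
    [-0.055,-0.05,0,0,0,-0.1,0],
    [-0.07,-0.06,0,0,0,-0.13,0],
    [-0.085,-0.075,0,0,0,-0.16,0],
    [-0.1,-0.09,0,0,0,-0.19,0],
    [-0.115,-0.105,0,0,0,-0.22,0],
    [-0.13,-0.115,0,0,0,-0.25,0],
    [-0.139,-0.125,0,0,0,-0.28,0]
  ]
}}

```text
time_s: 13.07
position: [0.4947, 0.3958, 0.278]
tcp_rot: [[-0.608, 0.794, -0.003], [0.794, 0.608, -0.002], [0.0, -0.003, -1.0]]
force: [0.2, 0.2, -2.3]
opening: 0.134
grasp_force: 30.0
```

{"method": "move_arm", "body": {
  "increments": [
    [0,0,0,0,0,-0.03,0],
    [0,0,0,0,0,-0.06,0],
    [0,0,0,0,0,-0.09,0],
    [0,0,0,0,0,-0.13,0],
    [0,0,0,0,0,-0.17,0],
    [0,0,0,0,0,-0.21,0],
    [0,0,0,0,0,-0.25,0],
    [0,0,0,0,0,-0.29,0],
    [0,0,0,0,0,-0.315,0],
    [0,0,0,0,0,-0.329,0]
  ]
}}

```text
time_s: 13.9
position: [0.4951, 0.3963, 0.2779]
tcp_rot: [[-0.993, -0.115, -0.003], [-0.115, 0.993, -0.002], [0.003, -0.001, -1.0]]
force: [-0.2, 0.3, -3.0]
opening: 0.137
grasp_force: 30.0
```

```bash
python3 - <<'E'
from h import *
S=cap('scene');D=cap('side');st=bot.read_state();R=np.array(st['tcp_rot']);p=np.array(st['position'])
print(st['time_s'],p,np.round(R,3),np.round(st['joint_positions'],1),st['grasp_force'])
y=np.radians(6.5);ex=np.array([np.cos(y),np.sin(y),0]);ey=np.array([-np.sin(y),np.cos(y),0]);rim=np.array([.5105,.2865,.103])
a=S['image'][130:330,230:430].copy()
for s in (-.066,.066):
    q=proj(S,p+R@np.array([s,-.126,.064]))-[230,130];cv2.circle(a,tuple(int(v) for v in q),2,(0,0,255),1)
b=D['image'][60:260,210:410].copy()
for s in (-.066,.066):
    q=proj(D,p+R@np.array([s,-.126,.064]))-[210,60];cv2.circle(b,tuple(int(v) for v in q),2,(0,0,255),1)
cv2.imwrite('pics/p1.png',cv2.resize(np.hstack([a,b]),(800,400),interpolation=3))
lip=p+R@np.array([0,-.126,.064]);d=lip-rim;print('lip rel rim loader x,y,z',d@ex,d@ey,d[2])
E
```

```text
14.0 [0.49513425 0.39631183 0.2781285 ] [[-0.994 -0.111 -0.002]
 [-0.111  0.994 -0.001]
 [ 0.003 -0.001 -1.   ]] [ 28.6  28.5  77.6  -0.   74.1 -67.8] 29.971271145623177
lip rel rim loader x,y,z -0.0032944655273518834 -0.015228806342746157 0.11127643916216713
```

View pics/p1.png

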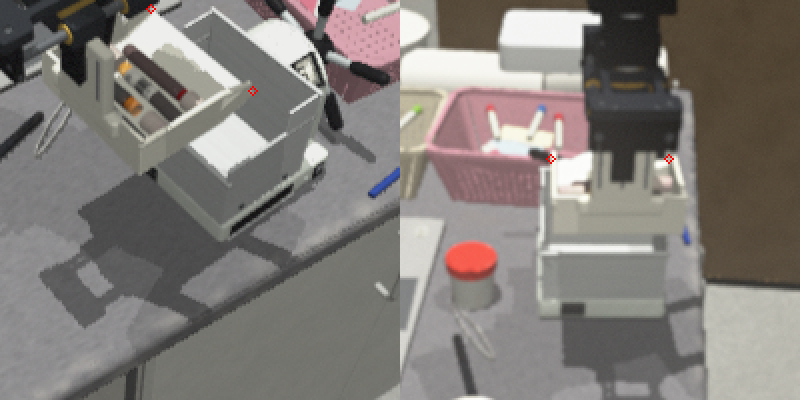

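Scene and side crops show the tray lip over the hopper at the predicted points, still holding all four tubes. I check sideways centring numerically.

```bash
python3 - <<'E'
from h import *
S=cap('scene');D=cap('side');st=bot.read_state();R=np.array(st['tcp_rot']);p=np.array(st['position'])
for s in (-.066,.066):
  for z in (.08,.044): print(s,z,'backwall side px (x2 crop)',(proj(D,p+R@np.array([s,.0215,z]))-[210,60])*2+[400,0])
W=cv2.cvtColor(D['image'],cv2.COLOR_BGR2GRAY)
for r in (160,165,168,172): print(r,W[r,278:362].tolist())
E
```

```text
-0.066 0.08 backwall side px (x2 crop) [550.75370344 245.20400375]
-0.066 0.044 backwall side px (x2 crop) [551.06246367 213.79182993]
0.066 0.08 backwall side px (x2 crop) [685.44968104 245.72080012]
0.066 0.044 backwall side px (x2 crop) [689.22464881 214.40259461]
160 [122, 142, 158, 151, 132, 136, 147, 165, 191, 190, 176, 171, 169, 170, 171, 173, 171, 171, 169, 164, 171, 200, 224, 232, 233, 222, 189, 166, 159, 159, 157, 157, 157, 156, 157, 159, 158, 158, 156, 155, 157, 156, 156, 155, 156, 156, 155, 154, 154, 155, 156, 155, 154, 154, 154, 154, 155, 161, 169, 173, 178, 182, 185, 173, 155, 152, 152, 152, 153, 152, 153, 151, 154, 154, 158, 160, 159, 166, 163, 148, 118, 87, 78, 80]
165 [159, 177, 219, 229, 174, 140, 143, 147, 162, 175, 174, 172, 170, 170, 169, 171, 169, 171, 172, 166, 162, 159, 161, 166, 168, 162, 158, 156, 156, 156, 157, 155, 157, 155, 153, 154, 154, 155, 154, 156, 154, 156, 154, 153, 154, 153, 152, 154, 152, 153, 152, 151, 151, 152, 153, 150, 152, 152, 150, 152, 149, 150, 151, 150, 153, 153, 156, 154, 154, 155, 154, 153, 155, 156, 152, 155, 154, 150, 146, 136, 120, 
[... 156 characters left out ...]
 154, 153, 152, 153, 153, 154, 153, 152, 152, 154, 153, 155, 152, 153, 153, 154, 152, 153, 152, 153, 151, 153, 152, 153, 151, 151, 151, 151, 152, 151, 150, 151, 152, 150, 151, 154, 154, 155, 153, 156, 155, 152, 155, 153, 155, 154, 158, 163, 166, 164, 156, 142, 122, 91, 73, 78]
172 [159, 178, 217, 228, 176, 136, 142, 151, 163, 170, 172, 170, 171, 169, 169, 171, 171, 170, 172, 171, 168, 160, 156, 156, 157, 159, 157, 156, 157, 156, 157, 156, 157, 157, 157, 156, 158, 155, 156, 157, 156, 156, 156, 157, 155, 156, 156, 156, 156, 156, 155, 156, 156, 156, 154, 158, 153, 157, 156, 154, 155, 156, 154, 155, 153, 154, 154, 154, 154, 154, 155, 155, 153, 150, 148, 157, 172, 177, 176, 162, 137, 103, 80, 77]
```

{"method": "move_arm", "body": {
  "increments": [
    [-0.013,0,0.04,0,0,0,0],
    [-0.013,0,0.1,0,0,0,0],
    [-0.013,0,0.17,0,0,0,0],
    [-0.013,0,0.23,0,0,0,0],
    [-0.013,0,0.27,0,0,0,0],
    [-0.013,0,0.29,0,0,0,0],
    [-0.013,0,0.29,0,0,0,0],
    [-0.013,0,0.29,0,0,0,0]
  ]
}}

```text
time_s: 14.77
position: [0.5, 0.3974, 0.1928]
tcp_rot: [[-0.994, -0.111, 0.0], [-0.111, 0.994, 0.0], [-0.0, 0.0, -1.0]]
force: [0.7, 0.1, -0.8]
opening: 0.137
grasp_force: 30.0
```

```bash
cat > lip.py <<'E'
from h import *
st=bot.read_state();R=np.array(st['tcp_rot']);p=np.array(st['position'])
y=np.radians(6.5);ex=np.array([np.cos(y),np.sin(y),0]);ey=np.array([-np.sin(y),np.cos(y),0]);rim=np.array([.5105,.2865,.103])
lip=p+R@np.array([0,-.126,.064]);d=lip-rim
print(st['time_s'],'lip rel rim mm',np.round([1e3*d@ex,1e3*d@ey,1e3*d[2]],1),'tilt',np.degrees(np.arccos(-R[2,2])),st['force'],np.round(st['joint_positions'],1))
E
python3 lip.py
```

```text
14.7667 lip rel rim mm [  1.9 -14.6  25.7] tilt 0.021626696978607085 [ 0.74604902  0.08037053 -0.76640874] [ 28.5  33.9  82.3  -0.   63.8 -67.9]
```

{"method": "move_arm", "body": {
  "increments": [
    [0,-0.012,-0.019,-0.0167,0,0,0],
    [0,-0.025,-0.037,-0.0333,0,0,0],
    [0,-0.039,-0.055,-0.05,0,0,0],
    [0,-0.054,-0.072,-0.0667,0,0,0],
    [0,-0.07,-0.088,-0.0833,0,0,0],
    [0,-0.086,-0.103,-0.1,0,0,0],
    [0,-0.104,-0.118,-0.1167,0,0,0],
    [0,-0.123,-0.131,-0.1333,0,0,0],
    [0,-0.143,-0.143,-0.15,0,0,0],
    [0,-0.163,-0.155,-0.1667,0,0,0]
  ]
}}

```text
time_s: 15.6
position: [0.5063, 0.3484, 0.2414]
tcp_rot: [[-0.994, -0.099, -0.052], [-0.112, 0.859, 0.499], [-0.005, 0.502, -0.865]]
force: [-0.3, -0.2, -2.3]
opening: 0.136
grasp_force: 30.0
```

```bash
python3 lip.py; python3 -c "
from h import *
cap('scene','p2')
print([(np.round(r['location']).tolist(),round(r['conf'],2)) for r in nets.find_in('scene','tube_1_mid')])"
```

```text
15.6 lip rel rim mm [  3.4 -14.9  19.8] tilt 30.11837159699318 [-0.31973099 -0.20523562 -2.2807446 ] [   9.7   27.5   93.6   34.7   61.7 -104.4]
[]
```

{"method": "move_arm", "body": {
  "increments": [
    [0,-0.01,-0.018,-0.014,0,0,0],
    [0,-0.02,-0.036,-0.028,0,0,0],
    [0,-0.032,-0.053,-0.042,0,0,0],
    [0,-0.043,-0.07,-0.0556,0,0,0],
    [0,-0.056,-0.086,-0.07,0,0,0],
    [0,-0.069,-0.102,-0.0833,0,0,0],
    [0,-0.069,-0.102,-0.0833,0,0,0],
    [0,-0.069,-0.102,-0.0833,0,0,0]
  ]
}}

```text
time_s: 16.37
position: [0.5095, 0.3155, 0.2557]
tcp_rot: [[-0.994, -0.079, -0.077], [-0.111, 0.704, 0.701], [-0.001, 0.706, -0.709]]
force: [-0.2, 0.7, -0.7]
opening: 0.134
grasp_force: 30.0
```

```bash
python3 lip.py; python3 -c "
from h import *
a=cap('scene')['image'][130:330,230:430];b=cap('side')['image'][40:240,210:410];w=cap('wrist')
for n in ('scene','side','wrist'): print([(np.round(r['location']).tolist(),round(r['conf'],2)) for r in nets.find_in(n,'tube_1_mid')])
w=cv2.resize(w['image'],(267,200))
cv2.imwrite('pics/p3.png',cv2.resize(np.hstack([a,b,w]),(800,240),interpolation=3))
c1=cv2.resize(np.vstack([a,b]),(300,600),interpolation=3)
cv2.imwrite('pics/p3.png',np.hstack([c1,cv2.resize(w,(500,600))]))"
```

```text
16.3667 lip rel rim mm [  2.3 -15.2  18.5] tilt 44.87147888948949 [-0.18208561  0.71536448 -0.72182114] [  -0.2   28.9   97.5   48.6   69.1 -121.3]
[([354.0, 204.0], 0.68), ([330.0, 187.0], 0.5)]
[([308.0, 195.0], 0.49), ([303.0, 182.0], 0.38)]
[]
```

{"method": "move_arm", "body": {
  "increments": [
    [0,-0.01,-0.018,-0.014,0,0,0],
    [0,-0.02,-0.035,-0.028,0,0,0],
    [0,-0.031,-0.053,-0.0417,0,0,0],
    [0,-0.043,-0.069,-0.056,0,0,0],
    [0,-0.056,-0.085,-0.07,0,0,0],
    [0,-0.07,-0.101,-0.0833,0,0,0],
    [0,-0.07,-0.101,-0.0833,0,0,0],
    [0,-0.07,-0.101,-0.0833,0,0,0],
    [0,-0.07,-0.101,-0.0833,0,0,0],
    [0,-0.07,-0.101,-0.0833,0,0,0]
  ]
}}

```text
time_s: 17.5
position: [0.5127, 0.2802, 0.2624]
tcp_rot: [[-0.994, -0.057, -0.097], [-0.112, 0.498, 0.86], [-0.001, 0.866, -0.501]]
force: [0.6, -0.4, -1.8]
opening: 0.138
grasp_force: 30.0
```

```bash
python3 lip.py; python3 -c "
from h import *
a=cap('scene')['image'][130:280,260:460];b=cap('side')['image'][60:210,210:410];cap('wrist')
for n in ('scene','side','wrist'): print([(np.round(r['location']).tolist(),round(r['conf'],2)) for r in nets.find_in(n,'tube_1_mid')])
cv2.imwrite('pics/p4.png',cv2.resize(np.hstack([a,b]),(800,300),interpolation=3))"
```

```text
17.5 lip rel rim mm [  1.6 -14.2  18.3] tilt 59.946272054979914 [ 0.57285506 -0.38658904 -1.78255956] [  -9.    33.7  100.1   58.    79.6 -135. ]
[]
[([305.0, 198.0], 0.4)]
[]
```

{"method": "move_arm", "body": {
  "increments": [
    [0,0.072,-0.042,0,0,0,0],
    [0,0.144,-0.083,0,0,0,0],
    [0,0.18,-0.02,0.033,0,0,0],
    [0,0.21,0.03,0.066,0,0,0],
    [0,0.24,0.085,0.1,0,0,0],
    [0,0.27,0.135,0.133,0,0,0],
    [0,0.3,0.19,0.166,0,0,0],
    [0,0.344,0.263,0.2,0,0,0],
    [0,0.344,0.263,0.233,0,0,0],
    [0,0.344,0.263,0.266,0,0,0]
  ]
}}

```text
time_s: 18.63
position: [0.4982, 0.4002, 0.3129]
tcp_rot: [[-0.994, -0.111, -0.023], [-0.113, 0.972, 0.205], [-0.001, 0.206, -0.979]]
force: [-0.8, -0.6, -2.6]
opening: 0.141
grasp_force: 30.0
```

```bash
python3 lip.py; python3 -c "
from h import *
st=bot.read_state();print(np.round(st['position'],3),np.round(st['tcp_rot'],3).tolist())
a=cap('scene')['image'][110:260,270:420];b=cap('side')['image'][60:210,240:390]
for n in ('scene','side'): print([(np.round(r['location']).tolist(),round(r['conf'],2)) for r in nets.find_in(n,'tube_1_mid')])
cv2.imwrite('pics/p5.png',cv2.resize(np.hstack([a,b]),(800,400),interpolation=3))"
```

```text
18.6333 lip rel rim mm [  0.7   4.2 121.3] tilt 11.87789819725812 [-0.79178386 -0.63519475 -2.5712958 ] [ 23.4  24.8  79.4  11.9  72.6 -76.3]
[0.498 0.4   0.313] [[-0.994, -0.111, -0.023], [-0.113, 0.972, 0.205], [-0.001, 0.206, -0.979]]
[([339.0, 203.0], 0.7), ([391.0, 153.0], 0.45)]
[([302.0, 178.0], 0.64)]
```

{"method": "move_arm", "body": {
  "increments": [
    [0,0.08,0.017,0.033,0,0,0],
    [0,0.16,0.034,0.066,0,0,0],
    [0,0.24,0.051,0.066,0,0,0],
    [0,0.326,0.068,0.066,0,0,0],
    [0,0.326,0.068,0.066,0,0,0],
    [0,0.326,0.068,0.066,0,0,0]
  ]
}}

```text
time_s: 19.33
position: [0.4882, 0.4973, 0.3107]
tcp_rot: [[-0.994, -0.111, -0.004], [-0.111, 0.994, 0.004], [0.004, 0.004, -1.0]]
force: [-0.4, -0.3, -2.3]
opening: 0.134
grasp_force: 30.0
```

```bash
python3 lip.py; python3 -c "
from h import *
st=bot.read_state();print(np.round(st['position'],3),np.round(st['tcp_rot'],3).tolist())
S=cap('scene');D=cap('side')
print('roll',atz(S,(193,229),.03),'ring',atz(S,(157,292),.01),'edge',atz(S,(300,345),0),'timer',atz(S,(189,318),.0))
for n in ('scene','side'): print([(np.round(r['location']).tolist(),round(r['conf'],2)) for r in nets.find_in(n,'tube_1_mid')])
a=S['image'][90:290,190:420];b=D['image'][60:210,240:390]
a=cv2.resize(a,(460,400),interpolation=3);b=cv2.resize(b,(340,400),interpolation=3)
cv2.imwrite('pics/p6.png',np.hstack([a,b]))"
```

```text
19.3333 lip rel rim mm [  1.2  86.2 143.2] tilt 0.3100395875028047 [-0.37542685 -0.31995908 -2.29317922] [ 36.2  32.4  65.3   0.3  82.4 -60.2]
[0.488 0.497 0.311] [[-0.994, -0.111, -0.004], [-0.111, 0.994, 0.004], [0.004, 0.004, -1.0]]
roll [0.62294127 0.50869329 0.03      ] ring [0.53997843 0.62608461 0.01      ] edge [0.31545777 0.45179409 0.        ] timer [0.46528079 0.59659515 0.        ]
[]
[]
```

View pics/p6.png

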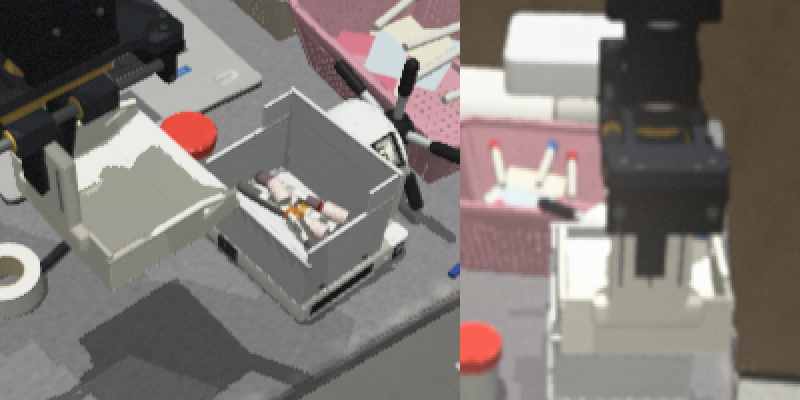

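The tray is empty and the tubes lie in the hopper (crop about (295,205)), none on the bench. The spoke is still upright. I set the tray down.

{"method": "move_arm", "body": {
  "increments": [
    [0,0,0.1,0,0,0,0],
    [0,0,0.22,0,0,0,0],
    [0,0,0.34,0,0,0,0],
    [0,0,0.46,0,0,0,0],
    [0,0,0.58,0,0,0,0],
    [0,0,0.66,0,0,0,0],
    [0,0,0.71,0,0,0,0],
    [0,0,0.74,0,0,0,0],
    [0,0,0.75,0,0,0,0],
    [0,0,0.75,0,0,0,0]
  ]
}}

```text
time_s: 20.37
position: [0.4888, 0.4983, 0.0875]
tcp_rot: [[-0.994, -0.11, -0.001], [-0.11, 0.994, 0.004], [0.0, 0.004, -1.0]]
force: [0.3, 0.8, -1.5]
opening: 0.136
grasp_force: 30.0
```

{"method": "move_arm", "body": {
  "increments": [
    [0,0,0.005,0,0,0,0],
    [0,0,0.01,0,0,0,0],
    [0,0,0.015,0,0,0,0],
    [0,0,0.02,0,0,0,0],
    [0,0,0.022,0,0,0,0],
    [0,0,0.022,0,0,0,0]
  ]
}}

```text
time_s: 20.87
position: [0.4882, 0.4991, 0.081]
tcp_rot: [[-0.994, -0.111, -0.0], [-0.111, 0.994, 0.004], [-0.0, 0.004, -1.0]]
force: [0.0, 0.0, -1.4]
opening: 0.136
grasp_force: 30.0
```

{"method": "move_arm", "body": {
  "increments": [
    [0,0,0.004,0,0,0,0],
    [0,0,0.007,0,0,0,0],
    [0,0,0.007,0,0,0,0]
  ]
}}

```text
time_s: 21.12
position: [0.4884, 0.4993, 0.0801]
tcp_rot: [[-0.994, -0.112, 0.0], [-0.112, 0.994, 0.004], [-0.001, 0.004, -1.0]]
force: [-0.5, 1.0, 4.3]
opening: 0.139
grasp_force: 30.0
```

Contact. I release and rise.

{"method": "move_arm", "body": {
  "increments": [
    [0,0,0,0,0,0,0.25],
    [0,0,0,0,0,0,0.4],
    [0,0,0,0,0,0,0.5],
    [0,0,0,0,0,0,0.5],
    [0,0,-0.05,0,0,0,0.5],
    [0,0,-0.15,0,0,0,0.5],
    [0,0,-0.28,0,0,0,0.5],
    [0,0,-0.41,0,0,0,0.5],
    [0,0,-0.54,0,0,0,0.5],
    [0,0,-0.67,0,0,0,0.5]
  ]
}}

```text
time_s: 21.95
position: [0.4881, 0.4979, 0.2813]
tcp_rot: [[-0.994, -0.111, -0.001], [-0.111, 0.994, 0.004], [0.0, 0.004, -1.0]]
force: [-0.3, -0.3, -0.7]
opening: 0.5
grasp_force: 0.0
```

{"method": "move_arm", "body": {
  "increments": [
    [0,0,-0.1,0,0,0,0.5],
    [0,0,-0.1,0,0,0,0.5],
    [0,0,-0.1,0,0,0,0.5]
  ]
}}

```text
time_s: 22.2
position: [0.4893, 0.4987, 0.3126]
tcp_rot: [[-0.994, -0.111, 0.004], [-0.111, 0.994, 0.007], [-0.005, 0.007, -1.0]]
force: [0.0, -0.5, -0.9]
opening: 0.499
grasp_force: 0.0
```

```bash
python3 - <<'E'
from h import *
st=bot.read_state();print(st['time_s'],st['position'],st['force'])
for n in ('scene','side','wrist'):
    cap(n,n+'F')
    for t in ('tray','tube_1_mid','timer','sample_cup'): print(n,t,[(np.round(r['location']).tolist(),round(r['conf'],2)) for r in nets.find_in(n,t)][:4])
# change of window region versus the picture taken at 6 (p6 crop is a 2x crop of scene)
a=cv2.imread('pics/p6.png')[:, :460];b=cv2.resize(cv2.imread('pics/sceneF.png')[90:290,190:420],(460,400),interpolation=3)
d=cv2.absdiff(a,b).max(2);print('window/wheel diff',d[50:210,340:460].mean(),d[50:210,340:460].max(),'tubes',d[165:245,240:350].mean())
# tubes count: pink caps in hopper
E
```

```text
22.2 [0.4892978  0.49869085 0.31262487] [ 0.01612675 -0.49623782 -0.91647841]
scene tray [([252.0, 264.0], 0.76)]
scene tube_1_mid [([338.0, 199.0], 0.58)]
scene timer [([191.0, 331.0], 0.6)]
scene sample_cup [([286.0, 163.0], 0.6), ([343.0, 196.0], 0.51)]
side tray []
side tube_1_mid []
side timer [([337.0, 326.0], 0.68)]
side sample_cup [([244.0, 196.0], 0.6)]
wrist tray [([234.0, 160.0], 0.94), ([73.0, 267.0], 0.17)]
wrist tube_1_mid [([35.0, 158.0], 0.87), ([233.0, 162.0], 0.19)]
wrist timer [([372.0, 134.0], 0.81)]
wrist sample_cup [([72.0, 266.0], 0.75)]
window/wheel diff 2.5808333333333335 11 tubes 2.389090909090909
```

```bash
python3 -c "
from rig import workorder;print(workorder.hand_in())"
```

```text
the job is handed in; nothing more can be done
None
```

I handed the job in: the window showed 6 before I picked up the tray, the tubes were tipped into the hopper, and the empty tray stands upright clear of the loader. I did not count all four tubes in the hopper; I only saw that the tray and bench were clear of them.

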